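# Hang the pipette on its charging hanger and tug to check

### The arm

A 6-joint arm with a two-finger parallel gripper is mounted at the origin on the work surface. World frame = base frame: x ahead of the robot, y to its left, z up, the work surface at z = 0. Lengths are in m, angles in degrees, forces in N, time in s.
With the tool pointing down it reaches from about 0.35 to 0.875 m from the base axis. Payload 4.2 kg.
Tool frame: the origin (TCP) lies midway between the tips of the shut fingers; the grasp point (between the pads) lies 19 mm behind it; y points along the fingers, z is the direction in which the jaws open and shut, and the axes are right-handed (so a half turn about y gives the same grasp; the last joint's range is limited). The gripper opens to 87 mm and grips with 3 to 60 N. Pads are 19 mm wide; open, the fingers measure 117 mm over their backs; the gripper's body (75 mm by 190 mm) begins 51 mm behind the grasp point.
Start: joints at [14.817, 22.042, 0.453, 0, -68.411, -14.817], TCP at [0.625, 0, 0.191] pointing down, gripper open.
Joint ranges: [-179.83, 179.83], [-69.29, 118.12], [-61.27, 80.66], [-181.25, 117.63], [-171.15, -9.14], [-177.46, 177.46]. Speed limits (degrees/s): [159.86, 159.86, 180, 180, 180, 180].

### API

Orientations are given as [roll, pitch, yaw] about the fixed x, y, z axes, in that order (R = Rz(yaw) Ry(pitch) Rx(roll)).
In Python, from workcell import env gives the robot as it stands. The module is installed in compiled form; this text tells all that it offers. Calls block until the motion is done:
- env.goto(position, orientation): joint-space move of the TCP to a pose.
- env.move_straight(position, rotation=None, rate=0.15, force_limit=None): straight line of the TCP; rotation=None keeps the orientation; rate is the mean speed in m/s. With force_limit (N) it stops when the force on the tool has changed by that much, and returns True; else False.
- env.set_joints(angles): joint-space move.
- env.gripper_to(opening, grasp_force=None): opening from 0.0 (shut) to 1.0 (fully open); grasp_force is the grip in N (None keeps the last); returns when the fingers have stopped.
- env.dwell(seconds).
- env.inverse_kinematics(position, orientation): joint angles nearest the present ones, or None.
- env.read_state(): the state.
- env.grab_frame(name): name is "scene" or "side" or "wrist"; returns a dict with "image" (384x512x3 uint8, blue, green, red), "fx", "fy", "cx", "cy" (pixels), "D" ([k1, k2, p1, p2, k3] as OpenCV has them; the pictures are not rectified), "position" and "orientation" of the camera in the world. Camera axes: x right, y up, looking along -z (the intrinsics and any distortion apply to the point x, -y, -z); pixel columns grow to the right and rows downward; lengths in m; the calibration is good to about 2 mm. A picture is of the moment at which its call begins. There is no depth.
A pose or a line that the arm cannot do raises env.Unreachable and nothing moves.
- env.close_job(): hands the job in, once; it reports no verdict.
Trained networks look in a picture, given as the dict that the camera call returned (one of the last four; its "shot" number tells which), for a name from the list of things; names that differ only in an ending like _2 or _b are one class to them, and where a whole thing is asked for, a point or a joint stands for the part that bears it (a point fixed in the world has none). Each returns a list of dicts, best first, with "score" (0 to 1); they miss things now and then, are a little off and sometimes report something else, mostly with a low value. They report only what shows in the picture. A call takes as long as a camera call. They do not tell look-alikes from the thing itself.
- env.search_frame(picture, thing): "xyz" ([x, y, z] in m, in world coordinates, good to about 4 mm: the middle of the surface that is visible of it).
- env.trace(picture, thing): "mask" (384x512 bool, what is visible of it).
The state is a dict: "clock": time; "joint_positions": joint angles; "qvel": joint speeds; "joint_torque": joint torques, N m; "position": TCP position; "tool_rot": TCP orientation; "force": force on the tool from outside, world axes, zero at the start; "wrist_torque": the same for the moment, N m; "opening": opening from 0.0 (shut) to 1.0 (fully open).
Only numpy, scipy, OpenCV 4.12 (cv2) and the standard library are available. Lean on these libraries where they do the work, as an engineer would, in place of code of your own. Each camera call takes 0.05 s, during which the arm holds its last target.

### The job

Lift the pipette straight up out of its orange rest tube, keep it upright, and hang it by its blue collar in the fork of the charging hanger. While you still hold it by its white handle, tug it down gently, about 6 N and never loading the hanger beyond 12 N, for about a second to feel that it is held, then let go and leave it hanging. Do not shift the tip box, the spray bottle or the climate display.

Things in the scene. Friction and masses are not known exactly. Their poses are not given: they have to be found in the camera images.
- pipette: Short white electronic pipette, 126 to 234 g, upright in the rest at the start. Origin: centre of the underside of its round blue collar (48 mm diameter, 6 mm thick); z up along it, dark display on its -x face. Above the collar the white handle, 36 mm along x by 28 mm along y, from 6 to 80 mm above the origin, then a round blue button up to 88 mm. It may hang at any yaw.
- pipette_grip (a point): Middle of the white handle, the place to grip, 55 mm above the pipette's origin; axes as the pipette's. The handle is 28 mm thick along y.
- pipette_tip (a point): Lower end of the pipette, 110 mm below its origin. From the collar down: a neck of 20 mm diameter for 55 mm, then 12 mm diameter for 35 mm, then a 6 mm tip.
- rest: Orange upright square tube fixed to the bench on a grey 80 mm foot, 56 mm wide outside and 30 mm inside, 120 mm tall; origin at the centre of its underside. The pipette's collar lies on its rim; lifted 110 mm, the pipette is out.
- hanger: Charging hanger fixed to the bench: white base plate (12 mm thick) and column, and a black fork with blue lips on a steel stem. Origin on the bench straight below the seat centre; z up; the fork opens towards its own -x, the column stands 75 to 109 mm along +x, nothing of it rises more than 20 mm above the point hanger_seat.
- hanger_seat (a point): Nominal seat centre, 150 mm above the hanger's origin, axes as the hanger's. The pipette hangs with its axis here and the collar's underside on the tops of two prongs. The slot between the prongs is 28 mm wide and ends 26 mm behind this point (+x). Blue lips 6 mm high, inner faces 23 mm before and 28 mm behind it, enclose the collar with about 4 mm of play either way.
- hanger_mouth (a point): Mouth of the fork, 50 mm before hanger_seat (-x), where blue tips flare outwards. CAUTION: the fork's height was set by hand; its prong tops lie anywhere from 12 mm below to 12 mm above these two points, so enter with the collar's underside 22 mm or more above them and feel for the seat. The fork is sprung: it sinks 1 mm per 3 N of load, with 12 mm of travel to a hard stop.
- tip_box: Bystander: orange box of pipette tips, 115 x 80 x 56 mm, origin at the centre of its underside.
- spray_bottle: Bystander: white spray bottle with a blue band and green trigger, 75 mm diameter, 190 mm tall, origin at the centre of its underside.
- climate: Bystander: black climate display, 100 mm wide, 75 mm tall, 22 mm thick with a small foot, origin under its centre.
There are look-alikes about, which are no part of the job. What is shaped like the hanger but red is not meant.

How it is judged (in metres and radians):
On the way, in this order (a step that is already met when the one before it is completed fails the run):
1. the pipette is lifted out of the rest tube (z of pipette in the frame of rest above 0.2 m), for 0.1 s.
2. with the pipette in the fork and still held by its handle, it is tugged down so that the hanger carries 4.5 to 12 N for half a second (horizontal distance between pipette and hanger_seat below 0.007 m and angle between pipette's own z axis and vertical below 0.1 rad and contact force between pipette and hanger above 4.5 N and contact force between the fingers and pipette above 2 N and distance between the grasp point and pipette_grip below 0.035 m), for 0.5 s.
At the end, for the whole second after the job is handed in: The pipette hangs upright (within 0.08 rad) and at rest in the hanger's fork, its axis within 7 mm of the seat centre line, its collar within 18 mm of the nominal seat height, its weight on the hanger, and released (horizontal distance between pipette and hanger_seat below 0.007 m and angle between pipette's own z axis and vertical below 0.08 rad and contact force between pipette and hanger above 0.8 N and z of pipette in the frame of hanger_seat between -0.018 and 0.018 m and contact force between the fingers and pipette below 0.05 N and linear speed of pipette below 0.02 m/s); the robot touches nothing.
It fails at once if the pipette loads the hanger with more than 12 N (contact force between pipette and hanger above 12 N).
It fails at once if the pipette leans more than 0.5 rad (angle between pipette's own z axis and vertical above 0.5 rad).
It fails at once if the tip box is shifted more than 20 mm (distance of tip_box from where it was at the start of the episode above 0.02 m).
It fails at once if the spray bottle is shifted more than 20 mm (distance of spray_bottle from where it was at the start of the episode above 0.02 m).
It fails at once if the climate display is shifted more than 20 mm (distance of climate from where it was at the start of the episode above 0.02 m).
It also fails if it takes over 51 s, if anything falls off the work surface, if the arm or the gripper's body presses on something with over 40 N, if the wrist force passes 120 N, or if a joint passes its speed limit or range.

## Working session

There is one attempt and no reset: what is moved stays moved. The work goes in short steps, each a Python script; the robot and the scene stay as the last script left them, time stands still between calls to the robot, and variables do not carry over. Pictures are saved under pics/ and viewed, and the job is handed in when it is done.

```bash
mkdir -p pics; ls; python3 - <<'E'
from workcell import env
import cv2
s=env.read_state(); print(s)
for n in ["scene","side","wrist"]:
    f=env.grab_frame(n); cv2.imwrite(f"pics/a_{n}.png",f["image"])
    print(n,f["fx"],f["cx"],f["cy"],f["D"],f["position"],f["orientation"])
    for t in ["pipette","rest","hanger","tip_box","spray_bottle","climate"]:
        print(t,[(list(map(lambda v:round(float(v),3),r["xyz"])),round(float(r["score"]),2)) for r in env.search_frame(f,t)])
E
```

```text
pics
{'clock': 0.0, 'joint_positions': array([ 1.48164124e+01,  2.20925604e+01,  3.79445661e-01, -2.63815198e-02,
       -6.84109593e+01, -1.48159764e+01]), 'qvel': array([-0.01817868,  0.10460307, -0.01276634,  0.02114523,  0.0715606 ,
        0.09157207]), 'joint_torque': array([ 5.69075401e-04, -3.90661991e+01,  1.87403029e+01,  4.22001421e+00,
        1.09914420e-02, -1.81494070e-04]), 'position': array([6.24333865e-01, 9.54674243e-07, 1.90245195e-01]), 'tool_rot': array([-8.98737816e+01,  8.03333974e-03,  8.99907114e+01]), 'force': array([0.2467974 , 0.31968559, 0.41994541]), 'wrist_torque': array([ 0.06219996, -0.00081901,  0.00868622]), 'opening': 0.9987120215436672}
scene 357.1861931143849 257.12886767161103 191.24777781965716 [-0.07308523  0.          0.          0.          0.        ] [1.20943833 0.12053409 1.04520566] [ 35.47737501  -0.40116918 100.35969645]
pipette [([0.519, 0.167, 0.165], 0.51)]
rest [([0.533, 0.17, 0.048], 0.89)]
hanger [([0.394, -0.413, 0.028], 0.86), ([0.645, -0.224, 0.008], 0.6), ([0.583, -0.395, 0.121], 0.18)]
tip_box [([0.729, -0.007, 0.045], 0.94
[... 288 characters left out ...]
38859   -1.10164418 -151.77305794]
pipette [([0.502, 0.185, 0.168], 0.7)]
rest [([0.493, 0.199, 0.053], 0.93), ([0.613, -0.219, 0.013], 0.39)]
hanger [([0.619, -0.219, 0.013], 0.82), ([0.38, -0.411, 0.013], 0.63)]
tip_box [([0.698, 0.014, 0.05], 0.91)]
spray_bottle [([0.556, -0.392, 0.108], 0.63)]
climate [([0.55, 0.429, 0.058], 0.8)]
wrist 274.6162386295092 253.882892695518 195.52035726386973 [-0.04520811  0.          0.          0.          0.        ] [ 0.62489883 -0.08322829  0.38465075] [-1.73011528e+01 -5.39785329e-02 -1.79993456e+02]
pipette []
rest [([0.534, 0.145, 0.081], 0.84)]
hanger [([0.613, -0.19, 0.011], 0.95)]
tip_box [([0.704, -0.01, 0.049], 0.75)]
spray_bottle []
climate []
```

View pics/a_scene.png

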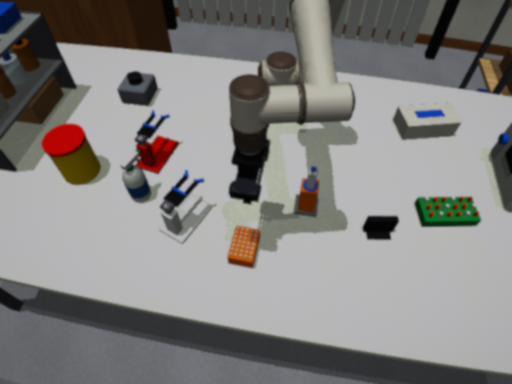

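View pics/a_side.png

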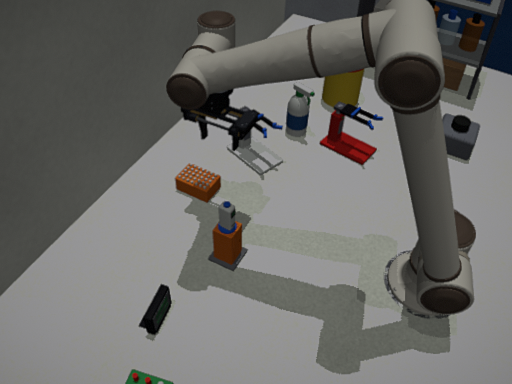

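View pics/a_wrist.png

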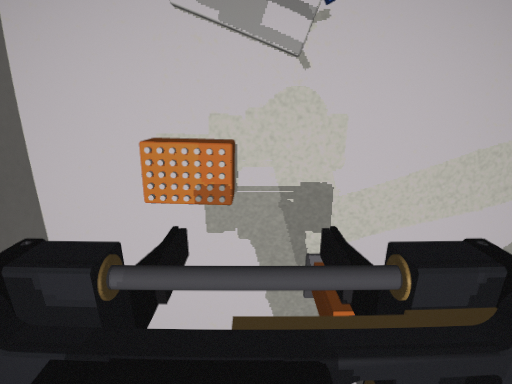

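The scene picture shows the white hanger at about (180,210) with its fork pointing up and to the right. The red look-alike is at (155,145) and the pipette in its rest is at (309,190). The tip box is at (244,245), the spray bottle at (135,180) and the climate display at (380,226). Next I'll take close wrist views of the hanger and the pipette.

```bash
python3 - <<'E'
from workcell import env
import cv2,pickle
out=[]
def shot(nm,p):
    env.goto(p,[-90,0,90]); env.dwell(0.3)
    f=env.grab_frame("wrist"); cv2.imwrite(f"pics/{nm}.png",f["image"])
    out.append((nm,f)); print(nm,env.read_state()["clock"],f["position"],f["orientation"])
    return f
def s(f,ts):
    for t in ts: print(t,[([round(float(v),3) for v in r["xyz"]],round(float(r["score"]),2)) for r in env.search_frame(f,t)])
f=shot("h1",[0.60,-0.13,0.30]); s(f,["hanger"])
f=shot("h2",[0.66,-0.16,0.30]); s(f,["hanger"])
f=shot("p1",[0.52,0.26,0.32]); s(f,["pipette","rest"])
f=shot("p2",[0.47,0.28,0.32]); s(f,["pipette","rest"])
pickle.dump(out,open("shots.pkl","wb"))
E
python3 -c "
import cv2,numpy as np
for a in 'hp':
    print(cv2.imwrite(f'pics/{a}12.png',np.hstack([cv2.imread(f'pics/{a}{i}.png')[:260] for i in (1,2)])[:, :]) )
    for i in (1,2): cv2.imwrite(f'pics/{a}{i}z.png',cv2.resize(cv2.imread(f'pics/{a}{i}.png'),(800,600),interpolation=2))
"
```

```text
h1 2.125 [ 0.60047263 -0.21224186  0.4920982 ] [-1.73022430e+01 -1.74140355e-01 -1.79907255e+02]
hanger [([0.632, -0.224, 0.153], 0.79)]
h2 2.9 [ 0.65928203 -0.24286781  0.4943104 ] [-1.72963743e+01  1.77952562e-02 -1.79961116e+02]
hanger [([0.363, -0.385, 0.013], 0.78), ([0.635, -0.227, 0.153], 0.73)]
p1 4.925 [0.52021217 0.17626671 0.51316627] [-1.72904472e+01 -6.42295854e-02  1.79948111e+02]
pipette [([0.505, 0.175, 0.2], 0.77)]
rest [([0.526, 0.175, 0.12], 0.7)]
p2 5.7083 [0.4704544  0.19658537 0.51297346] [-1.72745512e+01 -7.57415377e-02  1.79951439e+02]
pipette [([0.501, 0.178, 0.202], 0.92)]
rest [([0.488, 0.185, 0.065], 0.76)]
True
True
```

View pics/h1z.png

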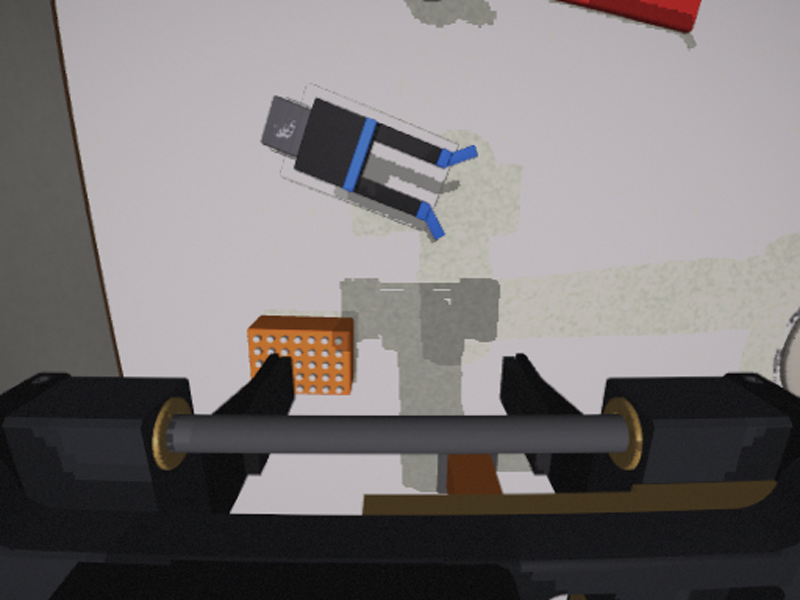

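View pics/h2z.png

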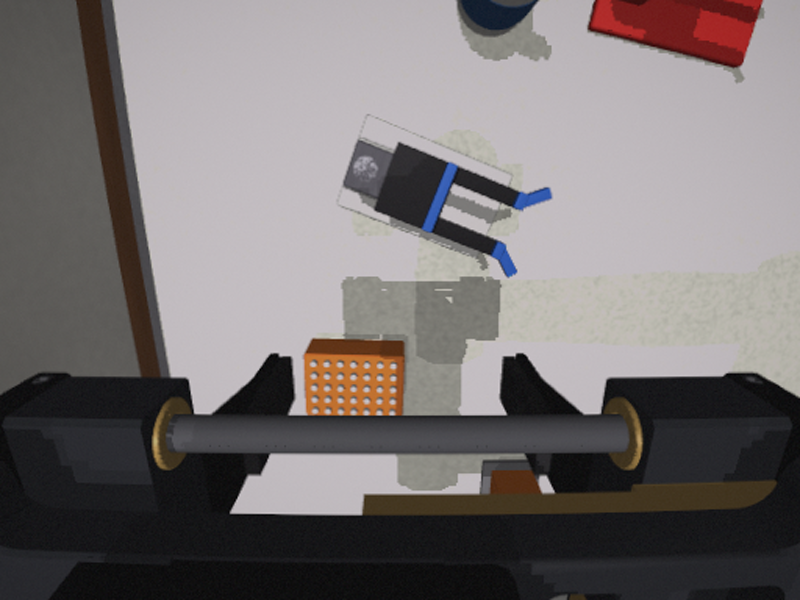

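View pics/p1z.png

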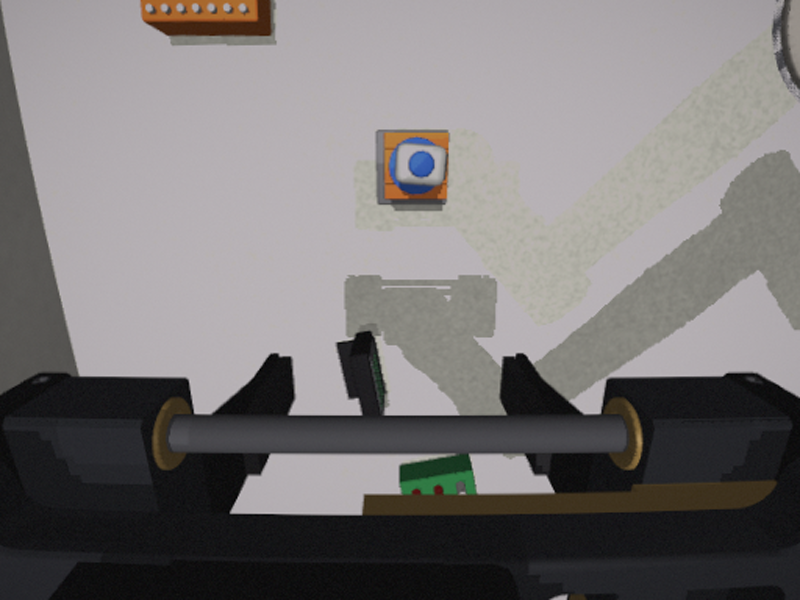

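View pics/p2z.png

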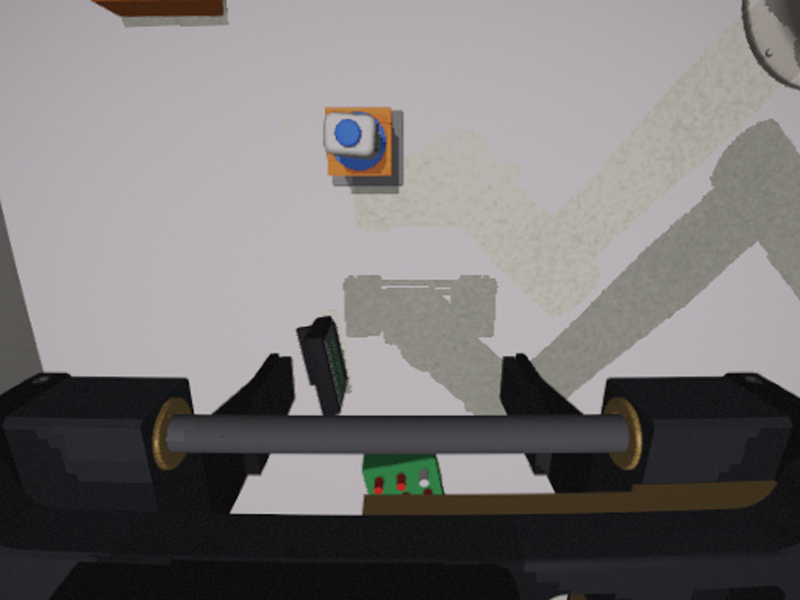

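Wrist views h1 and h2 (800-px scale) show the fork. The back lip is at (360,155) in h1 and (440,197) in h2, and the front tips are at (450,160)/(430,215) and (525,200)/(505,250). The pipette top shows the button at (421,163) in p1 and (347,132) in p2. The handle is nearly aligned with image x, with a slight yaw. Next is metric extraction.

```bash
cat > geo.py <<'E'
import numpy as np,cv2
from scipy.spatial.transform import Rotation as Ro
def rays(f,uv):
    K=np.array([[f["fx"],0,f["cx"]],[0,f["fy"],f["cy"]],[0,0,1]])
    p=cv2.undistortPoints(np.array(uv,float).reshape(-1,1,2),K,np.array(f["D"],float)).reshape(-1,2)
    d=np.c_[p[:,0],-p[:,1],-np.ones(len(p))]
    return Ro.from_euler("xyz",f["orientation"],degrees=True).apply(d)
def toplane(f,uv,z):
    d=rays(f,uv);c=np.array(f["position"]);return c+d*((z-c[2])/d[:,2])[:,None]
def proj(f,P):
    K=np.array([[f["fx"],0,f["cx"]],[0,f["fy"],f["cy"]],[0,0,1]])
    q=Ro.from_euler("xyz",f["orientation"],degrees=True).inv().apply(np.atleast_2d(P)-f["position"])
    q=q*[1,-1,-1]
    return cv2.projectPoints(q,np.zeros(3),np.zeros(3),K,np.array(f["D"],float))[0].reshape(-1,2)
E
python3 - <<'E'
import pickle,cv2,numpy as np
from geo import *
S=dict(pickle.load(open("shots.pkl","rb")))
for n in ["h1","h2"]:
    f=S[n];im=f["image"];hsv=cv2.cvtColor(im,cv2.COLOR_BGR2HSV)
    m=((hsv[...,0]>100)&(hsv[...,0]<125)&(hsv[...,1]>120)&(hsv[...,2]>60)).astype(np.uint8)
    m[:70 if n=="h1" else 90]=0 if n=="h1" else m[:70 if n=="h1" else 90]; m[230:]=0
    if n=="h2": m[:60]=0
    k,lab,st,ce=cv2.connectedComponentsWithStats(m)
    for i in range(1,k):
        if st[i,4]<15: continue
        pts=np.argwhere(lab==i)[:,::-1].astype(np.float32)
        W=toplane(f,pts,0.156)[:,:2].astype(np.float32)*1000
        (c,s,a)=cv2.minAreaRect(W)
        print(n,st[i],"rect",np.round(c,1),np.round(s,1),round(a,1)); print(np.round(cv2.boxPoints((c,s,a)),1).tolist())
for n in ["p1","p2"]:
    f=S[n];im=f["image"];hsv=cv2.cvtColor(im,cv2.COLOR_BGR2HSV)
    x0,y0=((235,75) if n=="p1" else (195,60))
    roi=np.zeros(im.shape[:2],bool);roi[y0:y0+65,x0:x0+60]=1
    blue=(hsv[...,0]>95)&(hsv[...,0]<130)&(hsv[...,1]>120)&roi
    wh=(hsv[...,1]<60)&(hsv[...,2]>110)&roi
    big=cv2.resize(im[y0:y0+65,x0:x0+60],None,fx=8,fy=8,interpolation=cv2.INTER_NEAREST)
    cv2.imwrite(f"pics/{n}c.png",big)
    k,lab,st,ce=cv2.connectedComponentsWithStats(wh.astype(np.uint8))
    for i in range(1,k):
        if st[i,4]>40: print(n,"white",st[i],ce[i])
    k,lab,st,ce=cv2.connectedComponentsWithStats(blue.astype(np.uint8))
    for i in range(1,k):
        if st[i,4]>20: print(n,"blue",st[i],ce[i], toplane(f,[ce[i]],0.208))
E
python3 -c "
import cv2,numpy as np
a=[cv2.imread(f'pics/p{i}c.png')[:,:400] for i in (1,2)];cv2.imwrite('pics/pc.png',np.hstack(a))"
```

```text
h1 [219  76  22  47 378] rect [ 627.6 -225. ] [53.8  9.1] 68.9
[[613.7000122070312, -248.39999389648438], [622.2000122070312, -251.6999969482422], [641.5999755859375, -201.5], [633.0, -198.1999969482422]]
h1 [279  93  26  14 208] rect [ 555.8 -224.3] [29.7 12.4] 6.1
[[540.4000244140625, -219.6999969482422], [541.7000122070312, -232.0], [571.2000122070312, -228.89999389648438], [569.9000244140625, -216.5]]
h1 [266 129  18  24 186] rect [ 575.5 -176.6] [12.4 30.5] 30.5
[[562.4000244140625, -166.60000610351562], [577.9000244140625, -192.89999389648438], [588.5999755859375, -186.60000610351562], [573.0999755859375, -160.3000030517578]]
h2 [270 104  23  45 349] rect [ 627.  -224.4] [53.7  9.1] 69.0
[[613.0999755859375, -247.8000030517578], [621.5999755859375, -251.10000610351562], [640.9000244140625, -200.89999389648438], [632.4000244140625, -197.6999969482422]]
h2 [328 120  25  14 190] rect [ 555.7 -224.3] [29.4 12.2] 10.3
[[540.2000122070312, -221.0], [542.2999877929688, -232.89999389648438], [571.2999877929688, -227.6999969482422], [569.0999755859375, -215.6999969482422]]
h2 [314 154  
[... 166 characters left out ...]
0517578], [569.2999877929688, -162.0]]
p1 white [ 235   75   60   65 1882] [264.24176408 105.47662062]
p1 white [253  90  32  28 543] [268.26519337 104.22836096]
p1 blue [258  88  20   5  49] [267.53061224  89.91836735] [[0.50557703 0.15560008 0.208     ]]
p1 blue [250  97  27  27 146] [259.95205479 115.46575342] [[0.51337554 0.18148314 0.208     ]]
p1 blue [262  97  16  16 202] [269.33663366 104.61881188] [[0.50348165 0.17035169 0.208     ]]
p2 white [ 195   60   60   65 2223] [217.17273954  88.88529015]
p2 blue [214  77  17  17 215] [222.1627907   84.72093023] [[0.50303994 0.17063007 0.208     ]]
p2 blue [215  77  32  32 202] [233.12376238  99.91089109] [[0.49193914 0.18578411 0.208     ]]
```

View pics/pc.png

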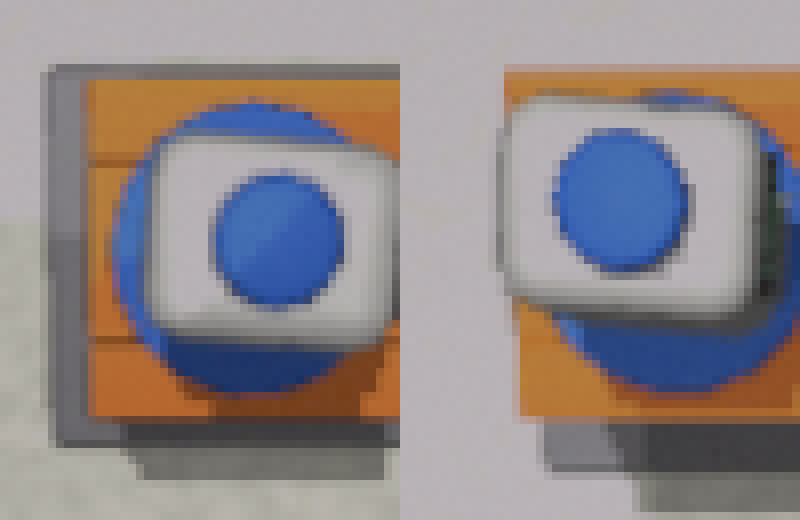

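```bash
python3 - <<'E'
import pickle,cv2,numpy as np
from geo import *
S=dict(pickle.load(open("shots.pkl","rb")))
seat=np.array([.5974,-.2132]);a=np.radians(-21.);R=np.array([[np.cos(a),-np.sin(a)],[np.sin(a),np.cos(a)]])
z=0.154
ims=[]
for n,(x0,y0) in {"h1":(210,65),"h2":(260,90)}.items():
    f=S[n];k=7
    big=cv2.resize(f["image"][y0:y0+95,x0-5:x0+105],None,fx=k,fy=k,interpolation=cv2.INTER_NEAREST)
    def L(p,q,dz,col):
        P=[np.r_[seat+R@np.array(v)/1000,z+dz] for v in (p,q)]
        uv=(proj(f,P)-[x0-5,y0]+.5)*k
        cv2.line(big,*[tuple(int(t) for t in r) for r in uv],col,1)
    L((28,-27),(28,27),.006,(0,255,255)); L((-23,-27),(-23,-14),.006,(0,255,255)); L((-23,14),(-23,27),.006,(0,255,255))
    L((26,-14),(-35,-14),0,(0,255,0));L((26,14),(-35,14),0,(0,255,0));L((26,14),(26,-14),0,(0,255,0))
    L((-2,0),(2,0),0,(0,0,255));L((0,-2),(0,2),0,(0,0,255)); L((75,-17),(75,17),0,(255,0,255)); L((109,-17),(109,17),0,(255,0,255))
    cv2.imwrite(f"pics/{n}o.png",big)
E
```

```text
(no output)
```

View pics/h1o.png

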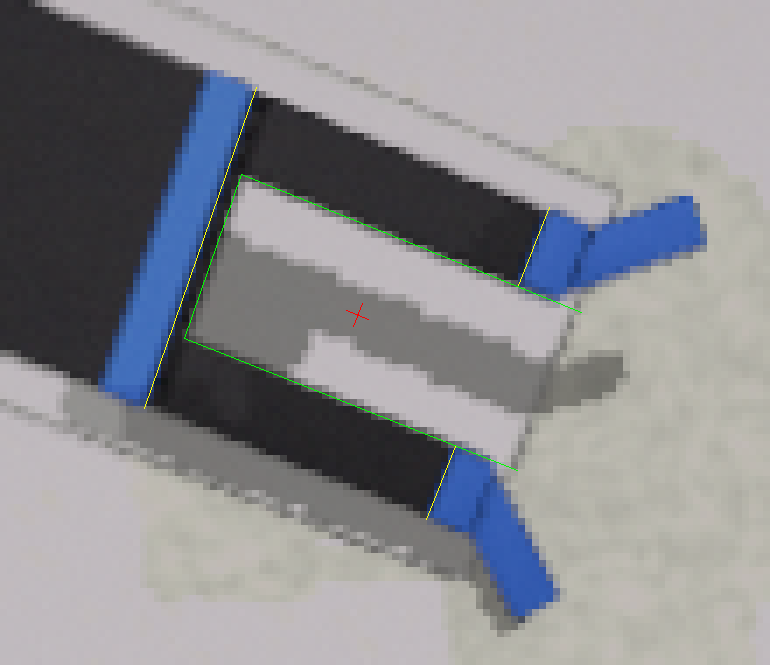

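View pics/h2o.png

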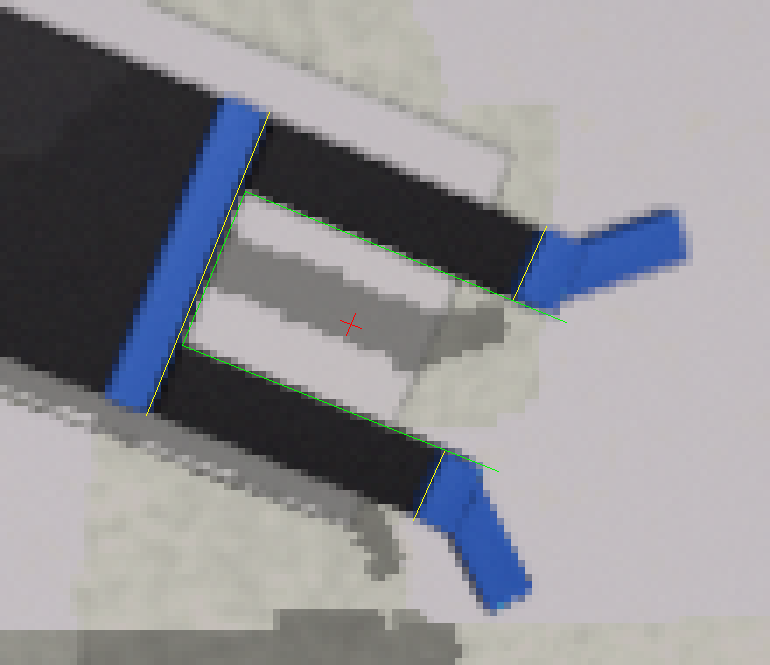

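The overlay matches the fork to within about 1 mm, so the seat is at about (0.597, −0.213) with hanger yaw −21°. The pipette axis is at about (0.503, 0.1705) with yaw about −5°. I'll grasp it now.

```bash
python3 - <<'E'
from workcell import env
import cv2,numpy as np
P=[.5033,.1705]
st=env.read_state();print(st["clock"],np.round(st["joint_positions"],1))
for y in (-5.3,174.7):
    for p in ([*P,.27],[*P,.156],[.5974,-.2132,.2],[.55,-.195,.27]):
        q=env.inverse_kinematics(p,[-90,0,y]); print(y,p,None if q is None else np.round(q,1))
E
```

```text
5.8083 [ 47.7  10.8   2.9   0.  -82.1 -47.8]
-5.3 [0.5033, 0.1705, 0.27] [  36.2   10.1   -4.9   -0.   -75.  -131.5]
-5.3 [0.5033, 0.1705, 0.156] [  36.2   14.7  -15.7   -0.   -59.6 -131.5]
-5.3 [0.5974, -0.2132, 0.2] [ -5.   22.6   2.6  -0.  -70.  -90.3]
-5.3 [0.55, -0.195, 0.27] [ -3.6  15.5   2.1  -0.  -76.7 -91.7]
174.7 [0.5033, 0.1705, 0.27] [ 36.2  10.1  -4.9   0.  -75.   48.5]
174.7 [0.5033, 0.1705, 0.156] [ 36.2  14.7 -15.7   0.  -59.6  48.5]
174.7 [0.5974, -0.2132, 0.2] [ -5.   22.6   2.6   0.  -70.   89.7]
174.7 [0.55, -0.195, 0.27] [ -3.6  15.5   2.1   0.  -76.7  88.3]
```

```bash
cat > h.py <<'E'
from workcell import env
import cv2,numpy as np,pickle
from geo import *
def snap(nm,cam="wrist"):
    f=env.grab_frame(cam);pickle.dump(f,open(f"pics/{nm}.pkl","wb"))
    cv2.imwrite(f"pics/{nm}.png",cv2.resize(f["image"],(800,600),interpolation=cv2.INTER_CUBIC));return f
def stt(l=""):
    s=env.read_state();print(l,"t%.2f"%s["clock"],"p",np.round(s["position"],4),"F",np.round(s["force"],2),"rot",np.round(s["tool_rot"],1),"op %.3f"%s["opening"]);return s
E
python3 - <<'E'
from h import *
P=[.5033,.1705]
env.goto([*P,.27],[-90,0,-5.3]); env.dwell(.2); stt("above"); snap("g0")
print(env.move_straight([*P,.156],rate=.12,force_limit=6)); stt("down"); snap("g1")
E
```

```text
above t7.33 p [0.5033 0.1708 0.2701] F [-0.32 -0.29  0.47] rot [-90.   -0.   -5.3] op 1.000
False
down t8.47 p [0.5039 0.1708 0.1568] F [-0.45  0.67  0.22] rot [-90.   -0.1  -5.3] op 1.000
```

View pics/g0.png

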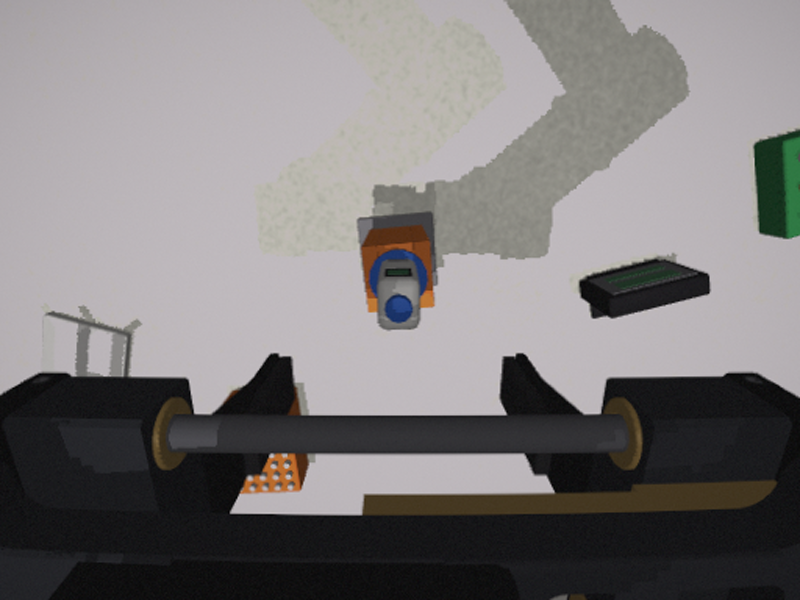

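View pics/g1.png

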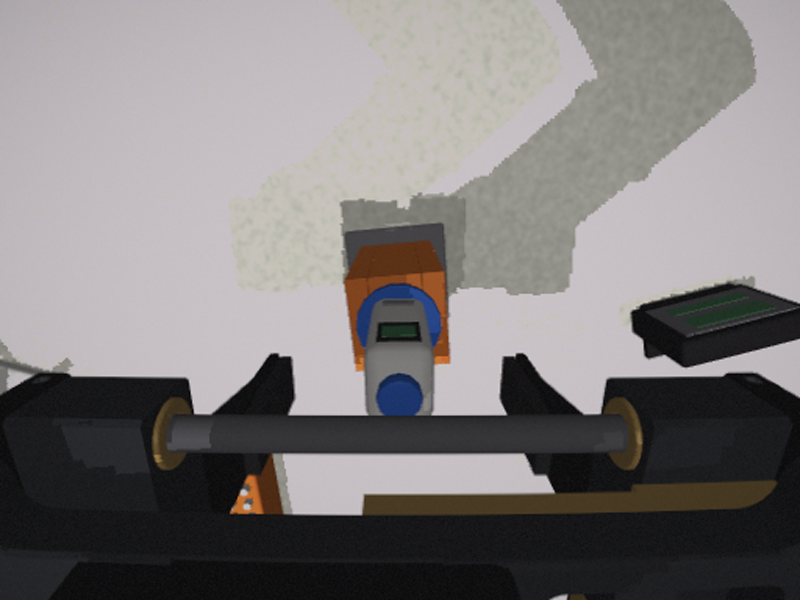

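The handle and button, at (399,395), sit midway between the fingertips at (292,365) and (505,365), and the display faces the camera. Next I'll check the x offset, then close the gripper and lift.

```bash
python3 - <<'E'
from h import *
f=pickle.load(open("pics/g1.pkl","rb"));print(toplane(f,[[255.2,252.6]],.208))
f=pickle.load(open("pics/g0.pkl","rb"));print(toplane(f,[[254.9,196.8]],.208))
env.gripper_to(0.0,grasp_force=30); s=stt("grip")
env.dwell(.2); s=stt("grip")
print(env.move_straight([s["position"][0],s["position"][1],.166],rate=.05)); stt("10mm")
env.move_straight([.5039,.1708,.29],rate=.12); env.dwell(.3); stt("up"); snap("l1"); snap("l1s","side")
E
```

```text
[[0.50057872 0.17051729 0.208     ]]
[[0.50187395 0.17070046 0.208     ]]
grip t9.52 p [0.5034 0.1707 0.156 ] F [-0.07  0.29  0.29] rot [-90.   -0.   -5.3] op 0.322
grip t9.72 p [0.5034 0.1706 0.156 ] F [ 0.25 -0.16 -0.31] rot [-90.   -0.   -5.3] op 0.317
False
10mm t10.07 p [0.5034 0.1707 0.1663] F [-0.79 -0.1  -1.85] rot [-90.   -0.   -5.3] op 0.319
up t11.55 p [0.5038 0.1707 0.2896] F [-0.55 -0.21 -1.12] rot [-90.    0.   -5.3] op 0.317
```

View pics/l1.png

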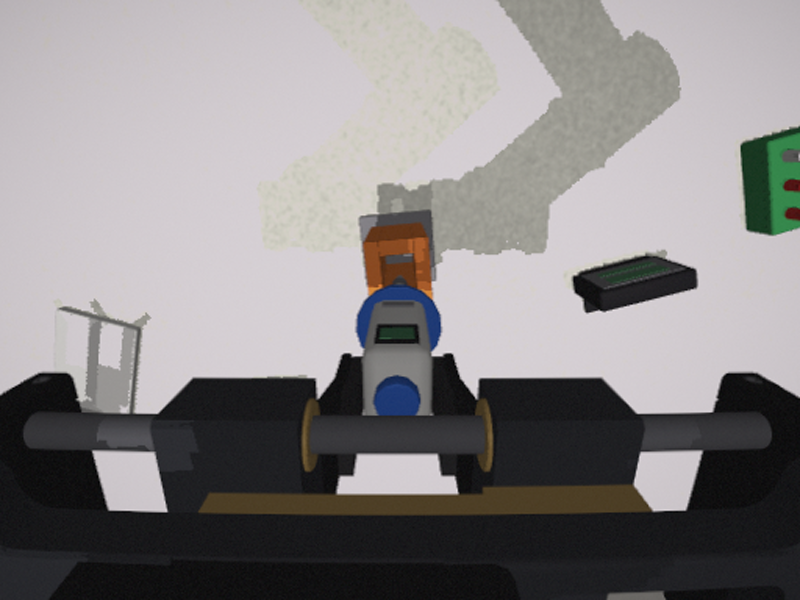

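View pics/l1s.png

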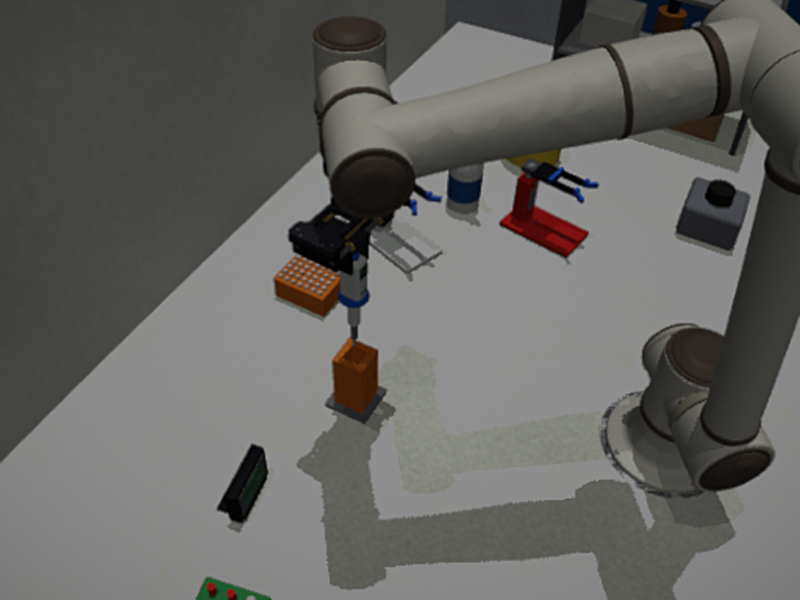

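The pipette is out of the rest and upright: the collar shows at (399,320) in the wrist view, and its tip is above the tube in the side view. Now I'll carry it to the front of the mouth and check the alignment.

```bash
python3 - <<'E'
from h import *
f=pickle.load(open("pics/l1.pkl","rb")); o=.2896-.036
im=f["image"];hsv=cv2.cvtColor(im,cv2.COLOR_BGR2HSV)
b=((hsv[...,0]>95)&(hsv[...,0]<130)&(hsv[...,1]>120)).astype(np.uint8)
b[:170]=0;b[236:]=0
ys,xs=np.nonzero(b);print(xs.min(),xs.max(),ys.min())
fr=toplane(f,[[xs[ys==ys.min()].mean(),ys.min()-.5]],o)[0];print("front bottom rim",fr,"axis x est",fr[0]+.024)
env.move_straight([.5041,-.1774,.29],rate=.2); env.dwell(.2); stt("pre")
env.move_straight([.5041,-.1774,.216],rate=.12); env.dwell(.3); stt("low"); snap("e0"); snap("e0s","scene")
E
```

```text
229 281 182
front bottom rim [0.48040754 0.17260394 0.2536    ] axis x est 0.5044075379851788
pre t13.74 p [ 0.5042 -0.1769  0.2901] F [ 0.14 -0.11 -2.26] rot [-90.   -0.   -5.2] op 0.316
low t14.81 p [ 0.5044 -0.1774  0.2166] F [ 0.35 -0.02 -1.66] rot [-90.   -0.1  -5.3] op 0.313
```

View pics/e0.png

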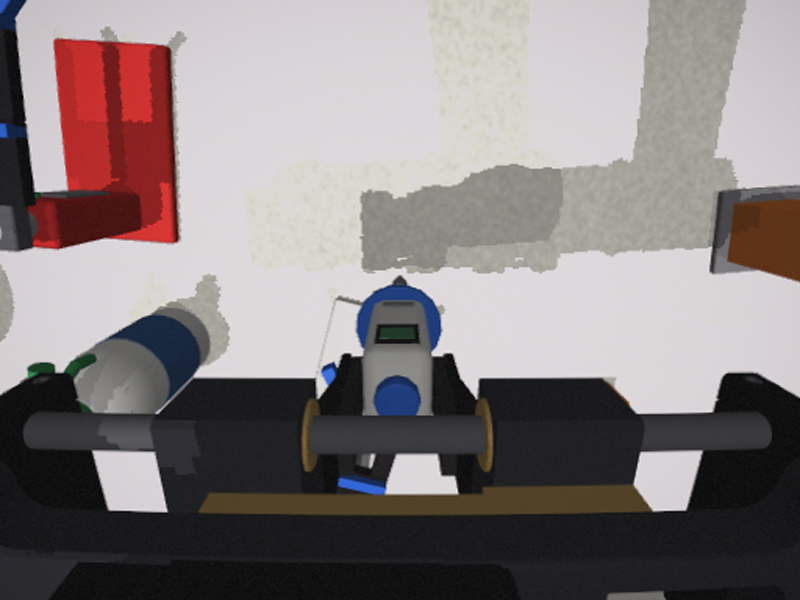

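View pics/e0s.png

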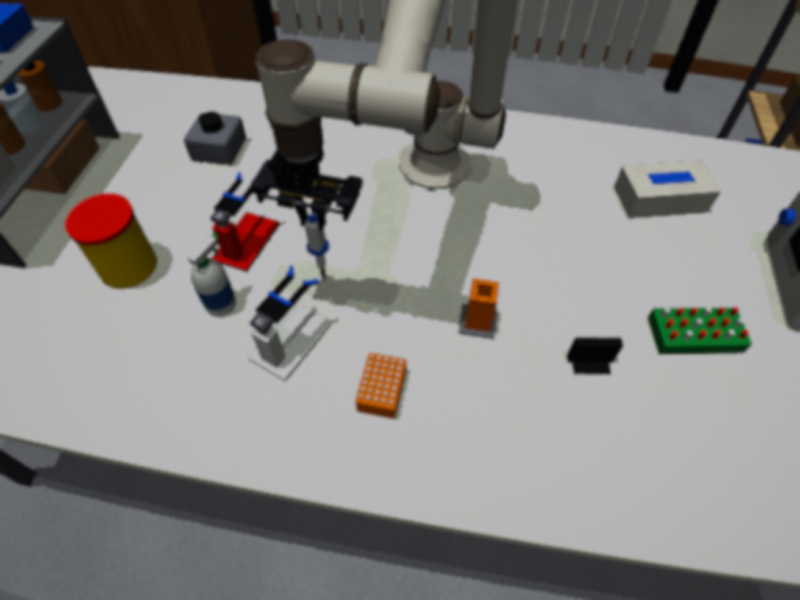

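The wrist view shows the collar at (399,318) clear of everything. The scene view shows the pipette upright in front of the white fork, at (320,245) against fork tips at about (295,280). Entering now.

```bash
python3 - <<'E'
from h import *
print(env.move_straight([.5507,-.1953,.216],rate=.1,force_limit=4)); stt("mouth")
print(env.move_straight([.5974,-.2132,.216],rate=.06,force_limit=3)); env.dwell(.3); stt("seat"); snap("e1"); snap("e1s","side"); snap("e1c","scene")
E
```

```text
False
mouth t15.56 p [ 0.5502 -0.1952  0.2156] F [-0.14 -0.36 -1.21] rot [-90.    0.1  -5.3] op 0.316
False
seat t16.84 p [ 0.5973 -0.2131  0.2162] F [-0.38  0.72 -1.29] rot [-90.   -0.   -5.3] op 0.319
```

View pics/e1.png

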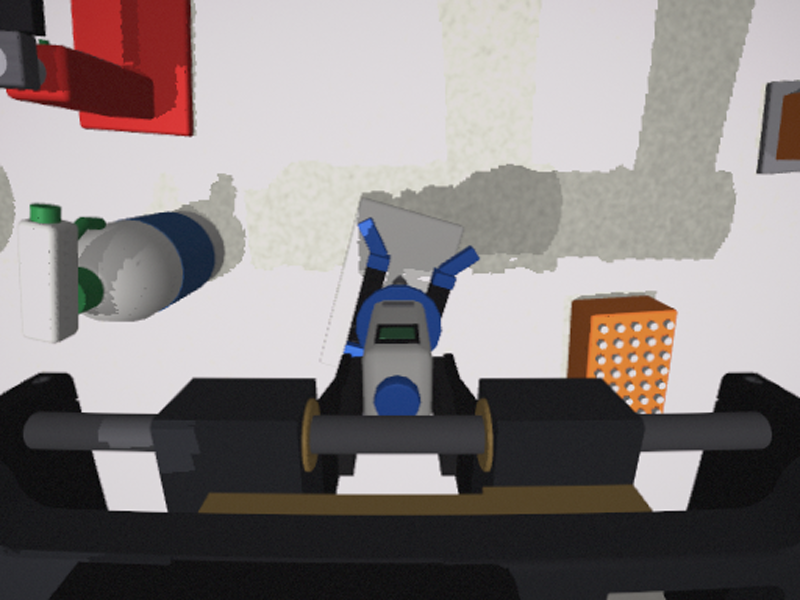

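View pics/e1s.png

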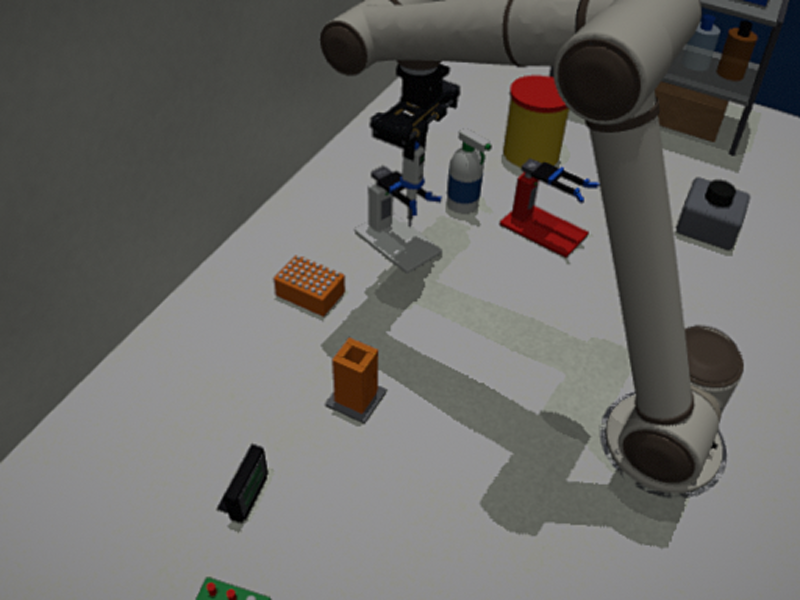

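```bash
python3 - <<'E'
from h import *
f=pickle.load(open("pics/e1.pkl","rb"))
seat=np.array([.5974,-.2132]);a=np.radians(-21.);R=np.array([[np.cos(a),-np.sin(a)],[np.sin(a),np.cos(a)]])
x0,y0,k=210,130,8
outs=[]
for z in (.148,.158):
    big=cv2.resize(f["image"][y0:y0+72,x0:x0+95],None,fx=k,fy=k,interpolation=cv2.INTER_NEAREST)
    def L(p,q,dz,col):
        P=[np.r_[seat+R@np.array(v)/1000,z+dz] for v in (p,q)]
        uv=(proj(f,P)-[x0,y0]+.5)*k
        cv2.line(big,*[tuple(int(t) for t in r) for r in uv],col,1)
    L((28,-27),(28,27),.006,(0,255,255)); L((-23,-27),(-23,-14),.006,(0,255,255)); L((-23,14),(-23,27),.006,(0,255,255))
    L((26,-14),(-35,-14),0,(0,255,0));L((26,14),(-35,14),0,(0,255,0))
    t=np.linspace(0,2*np.pi,60)
    C=np.c_[.5973+.024*np.cos(t),-.2131+.024*np.sin(t),np.full(60,.180)]
    cv2.polylines(big,[((proj(f,C)-[x0,y0]+.5)*k).astype(int)],True,(0,0,255),1)
    outs.append(big[:, :])
cv2.imwrite("pics/e1o.png",cv2.resize(np.vstack([o[:340] for o in outs]),None,fx=.85,fy=.85))
E
```

```text
(no output)
```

View pics/e1o.png

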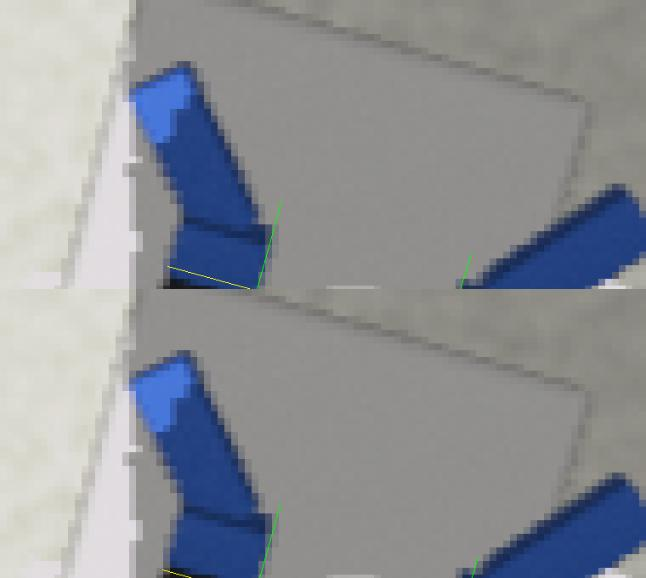

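```bash
python3 - <<'E'
from h import *
f=pickle.load(open("pics/e1.pkl","rb"))
seat=np.array([.5974,-.2132]);a=np.radians(-21.);R=np.array([[np.cos(a),-np.sin(a)],[np.sin(a),np.cos(a)]])
x0,y0,k=215,155,8
outs=[]
for z in (.146,.156):
    big=cv2.resize(f["image"][y0:y0+75,x0:x0+85],None,fx=k,fy=k,interpolation=cv2.INTER_NEAREST)
    def L(p,q,dz,col):
        P=[np.r_[seat+R@np.array(v)/1000,z+dz] for v in (p,q)]
        uv=(proj(f,P)-[x0,y0]+.5)*k
        cv2.line(big,*[tuple(int(t) for t in r) for r in uv],col,1)
    L((28,-27),(28,27),.006,(0,255,255)); L((-23,-27),(-23,-14),.006,(0,255,255)); L((-23,14),(-23,27),.006,(0,255,255))
    L((26,-14),(-35,-14),0,(0,255,0));L((26,14),(-35,14),0,(0,255,0))
    t=np.linspace(0,2*np.pi,60)
    for zz in (.180,.186):
        C=np.c_[.5973+.024*np.cos(t),-.2131+.024*np.sin(t),np.full(60,zz)]
        cv2.polylines(big,[((proj(f,C)-[x0,y0]+.5)*k).astype(int)],True,(0,0,255),1)
    outs.append(big)
cv2.imwrite("pics/e1o.png",cv2.resize(np.hstack(outs),None,fx=.58,fy=.58,interpolation=cv2.INTER_AREA))
E
```

```text
(no output)
```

View pics/e1o.png

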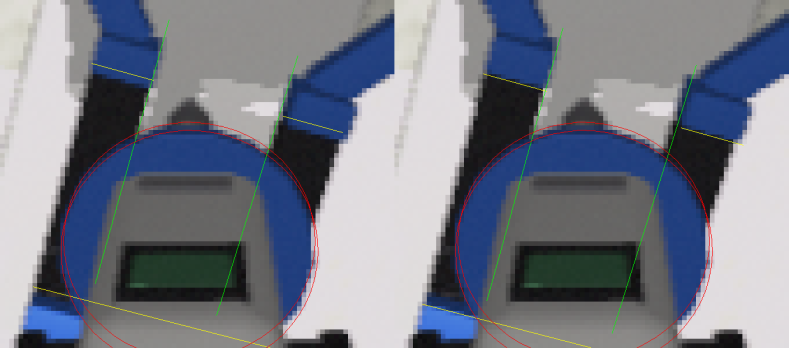

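With prong tops assumed at about 0.156, the model lines up with the fork lips, and the collar circle matches to about 1 mm. Next I'll feel for the seat and tug.

```bash
python3 - <<'E'
from h import *
def fz(n=5):
    v=[]
    for _ in range(n): v.append(env.read_state()["force"].copy()); env.dwell(.03)
    return np.mean(v,0)
base=fz(8); print("base",base)
print(env.move_straight([.5974,-.2132,.200],rate=.03,force_limit=3)); stt("pre")
hit=env.move_straight([.5974,-.2132,.176],rate=.012,force_limit=2.0); print(hit)
env.dwell(.2); s=stt("contact"); print("load",(fz()-base))
E
```

```text
base [ 0.12654537 -0.01725014 -1.96373161]
False
pre t17.94 p [ 0.5975 -0.2133  0.2   ] F [ 0.28 -0.86 -1.96] rot [-90.   -0.   -5.3] op 0.320
True
contact t19.15 p [ 0.5972 -0.2131  0.1893] F [0.77 0.25 3.32] rot [-90.    0.1  -5.3] op 0.315
load [0.40749055 0.06485312 6.09243987]
```

```bash
python3 - <<'E'
from h import *
L=[]
for _ in range(12):
    env.dwell(.09); L.append(env.read_state()["force"].copy())
L=np.array(L)-[.13,-.02,-1.96]; print(np.round(L[:,2],1),np.round(L.mean(0),2)); stt("held"); snap("t1")
E
```

```text
[6.5 6.3 6.9 7.3 6.8 7.7 7.4 7.4 6.7 7.6 6.6 7.8] [ 1.47 -0.45  7.1 ]
held t20.42 p [ 0.597  -0.213   0.1887] F [ 0.99 -0.5   5.8 ] rot [-90.    0.1  -5.3] op 0.319
```

View pics/t1.png

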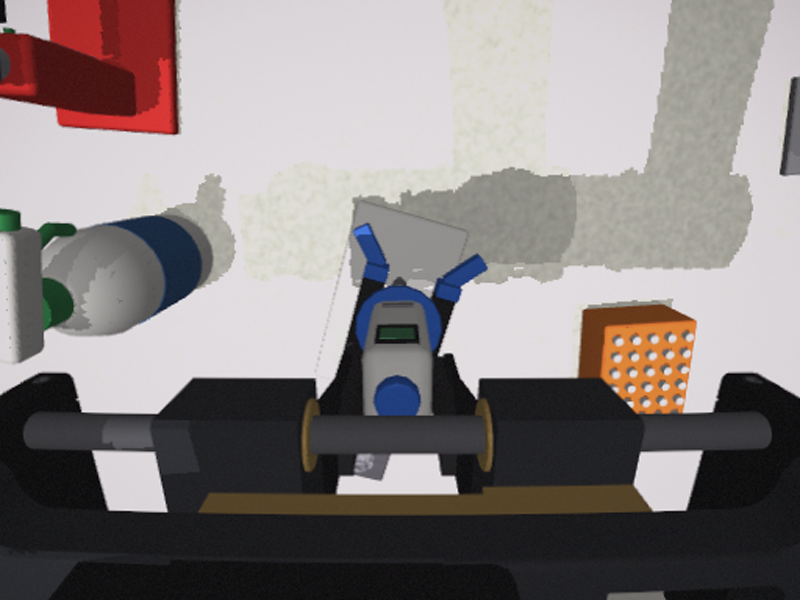

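The load held at about 7 N (6.3 to 7.8 N) for over a second. The wrist view shows the collar at (399,320) tucked just behind the front lips at (375,270) and (447,290). I'll relax the load and release.

```bash
python3 - <<'E'
from h import *
s=stt()
p=s["position"]
env.move_straight([.5974,-.2132,p[2]+.0013],rate=.01); env.dwell(.3); s=stt("relax")
F=np.mean([ (env.dwell(.03),env.read_state()["force"])[1] for _ in range(6)],0); print("load",F[2]+1.96)
E
```

```text
t20.47 p [ 0.597  -0.213   0.1887] F [ 1.65 -0.24  5.35] rot [-90.    0.1  -5.3] op 0.319
relax t21.12 p [ 0.5972 -0.2131  0.1897] F [1.27 0.36 2.79] rot [-89.9   0.2  -5.3] op 0.317
load 3.827114741480246
```

```bash
python3 - <<'E'
from h import *
env.move_straight([.5974,-.2132,.1902],rate=.01); env.dwell(.2)
F=np.mean([ (env.dwell(.03),env.read_state()["force"])[1] for _ in range(6)],0); print("load",F[2]+1.96)
env.gripper_to(0.9); env.dwell(.4); stt("open"); snap("r0")
env.move_straight([.5974,-.2132,.30],rate=.1,force_limit=4); env.dwell(.3); stt("up"); snap("r1"); snap("r1s","side")
E
```

```text
load 3.271209664402847
open t23.43 p [ 0.5974 -0.2132  0.1902] F [-0.6   0.21  0.72] rot [-90.    0.2  -5.3] op 0.898
up t25.03 p [ 0.5973 -0.2132  0.2997] F [ 0.76 -0.19 -0.17] rot [-90.    0.2  -5.3] op 0.905
```

View pics/r1.png

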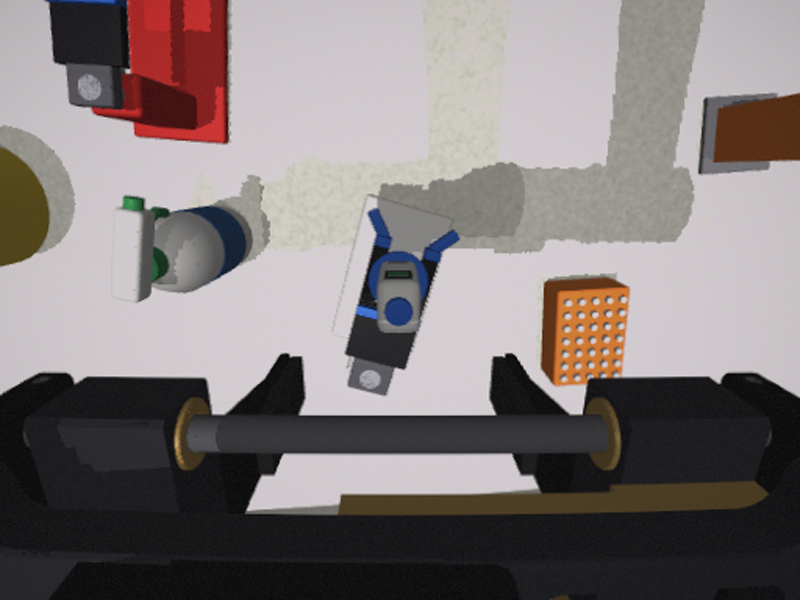

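View pics/r1s.png

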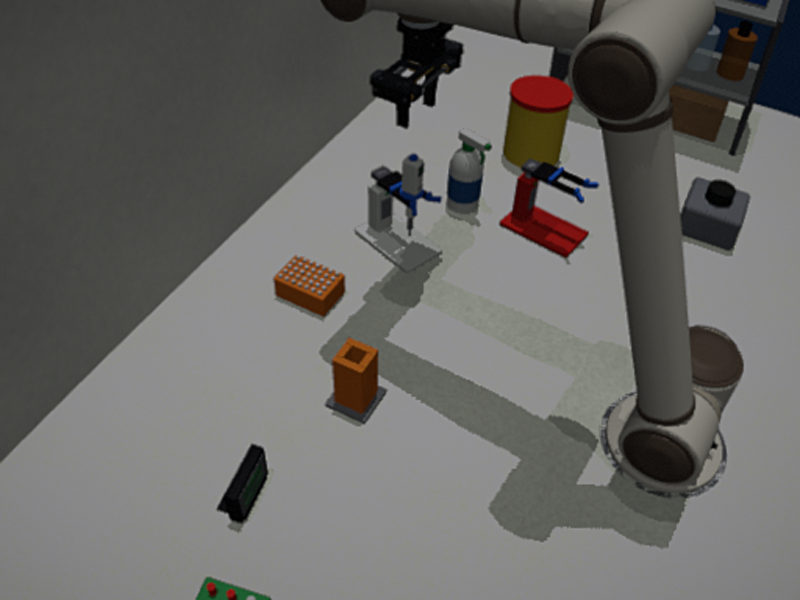

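The wrist view shows the collar between the lips with the button at (398,311), and the side view shows the pipette hanging upright at (412,190). Final numeric check, then I'll hand in.

```bash
python3 - <<'E'
from h import *
f=pickle.load(open("pics/r1.pkl","rb"));print("button",toplane(f,[[254.5,198.8]],.243))
hsv=cv2.cvtColor(f["image"],cv2.COLOR_BGR2HSV)
f2=env.grab_frame("wrist");print("motion px",np.abs(f2["image"].astype(int)-f["image"]).max(2)[100:215,220:290].mean())
g=env.grab_frame("scene")
for t in ["tip_box","spray_bottle","climate","pipette"]: print(t,[np.round(r["xyz"],3).tolist() for r in env.search_frame(g,t)[:1]])
stt(); env.close_job()
E
```

```text
button [[ 0.59591107 -0.21365677  0.243     ]]
motion px 2.0572670807453415
tip_box [[0.726, -0.005, 0.046]]
spray_bottle [[0.582, -0.396, 0.123]]
climate [[0.568, 0.418, 0.04]]
pipette [[0.608, -0.208, 0.2]]
 t25.43 p [ 0.5974 -0.2132  0.3   ] F [ 0.27 -0.19 -0.07] rot [-90.    0.2  -5.3] op 0.902
the job is handed in; nothing more can be done
```

I lifted the pipette out of its rest, entered the white hanger's fork from the mouth and felt for the seat. With the handle still gripped, I tugged it down at about 7 N (6.3–7.8 N read) for over a second. I then eased to about 3 N, let go and backed off upwards, and handed the job in at 25.4 s on the robot's clock.

**Last checks:**
- **Position:** the button's axis measured (0.596, −0.214), about 1.6 mm from the seat at (0.597, −0.213). The collar sat between the lips.
- **Upright and still:** the side view showed the pipette upright. Two wrist views about 0.1 s apart differed only slightly, by about 2 grey levels.
- **Released:** the gripper was open and clear of the pipette, and the tool force was about zero.
- **Bystanders:** the tip box, spray bottle and climate display were within 3 mm of where they were at the start, which is within the detector's error.

**Did not agree:** the network's last pipette position was about 12 mm off the seat. It reports the middle of the visible surface seen from an angle, and the close wrist view contradicted it, so I did not rely on it.

The tug also came out slightly above the 6 N asked for, but well below 12 N. I had set it to stop at a 2 N change, but the load settled at about 6 N after the stop and rose to about 7 N while I held there.

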